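# Ready the telescopic scrubber in its dock

### The job

Get the telescopic scrubbing brush ready on its charging dock: turn the orange spring-return key clockwise (seen from above) to its stop and let go so that it springs back by itself, which ends the charging. Then squeeze the red release button in the side of the brush's grey handle and pull the handle straight up past its first stop to its second stop, where both tubes are fully out. The springs would pull it back in, so finish while still holding the handle up there, and leave the tin, the spice jar and the garlic alone.

Things in the scene. Friction and masses are not known exactly. Their poses are not given: they have to be found in the camera images.
- dock: White charging dock fixed to the worktop, slab 100 x 220 x 14 mm (x, y, z). Origin at the centre of its underside; z up. The key's vertical axis stands at dock (0, -0.065); the brush stands upright, head down, clipped in at dock (0, +0.065) and cannot be taken out. The brush's fixed sleeve (44 mm diameter) ends at 100 mm height.
- key_grip (a point): Centre of the orange key's grip bar, on the key's vertical axis, 55 mm above the worktop; turns with the key. The bar is 40 long (point x) x 14 thick (point y) x 27 mm tall, from 41.5 to 68.5 mm above the worktop, on a round black disc. At rest its length points along the dock's x axis turned 0.5 rad anticlockwise (towards the dock's y). Pinch it across its thickness.
- key (a joint): Turn of the orange key, rad: 0 at rest, grows clockwise seen from above, stop at 1.0. A spring (0.025 N m at rest, 0.125 N m at the stop) brings it back.
- handle: Grey handle block on top of the telescope, 36 x 34 mm (x, y) and 52 mm tall with a green cap; axes as the dock's. Origin at the centre of its underside, 100 mm above the worktop when pushed in, 200 mm at the second stop. It slides only vertically.
- button_face (a point): Centre of the red button's outer face (16 wide x 18 mm tall). It stands 7 mm out of the handle's -x face, 28 mm above the handle's underside. Squeezing the handle between the fingers along its x axis (43 mm over the button, 36 mm once flush) presses it.
- button (a joint): Press depth of the red release button, m: 0 out, 0.0075 fully in. It moves towards the handle's +x against a spring of 3 to 7 N. From about 4 mm of press on it frees the handle; unpressed, a hook locks the handle down. A handle let go higher up slides back by spring until the hook rests on the sleeve, 17 mm above fully in.
- upper_tube (a joint): Extension of the thinner upper tube out of the lower tube, m: 0 in, 0.05 fully out (first stop). Moves first: springs and weight pull back with about 3 to 4 N.
- lower_tube (a joint): Extension of the thicker lower tube out of the sleeve, m: 0 in, 0.05 fully out (second stop, once the upper tube is out too). Moves after the first stop: springs and weight pull back with about 8 to 9 N.
- tin: Bystander: small green food tin, 57 mm diameter, 72 mm tall, behind the dock (its +x side). Origin at the centre of its underside.
- spice_jar: Bystander: spice jar with a red cap, 40 mm diameter, 101 mm tall, behind the dock. Origin at the centre of its underside.
- garlic: Bystander: garlic bulb, about 60 mm across and tall, beside the brush's end of the dock. Origin at its underside.

How it is judged:
By the outcome, as a careful person would: the job done as asked, in the order asked, and still so for the second after the job is handed in, while the arm keeps its last pose, push and grip.
It also fails if it takes over 48 s, if anything falls off the work surface, if the arm or the gripper's body presses on something with over 40 N, if the wrist force passes 120 N, or if a joint passes its speed limit or range.

### The arm

A 6-joint arm with a two-finger parallel gripper is mounted at the origin on a cart in front of the work surface, level with it; the furniture and walls round the work are solid. World frame = base frame: x ahead of the robot, y to its left, z up, the work surface at z = 0. Lengths are in mm, angles in degrees, forces in N, time in s.
With the tool pointing down it reaches from about 300 to 850 mm from the base axis. Payload 4.2 kg.
Tool frame: the origin (TCP) lies at the very end of the fingers, on their centre line; the grasp point (between the pads) lies 19 mm behind it (env.tcp_to_grasp is the distance from the TCP to the grasp point, in mm); z points along the fingers, y is the line along which they close (so a half turn about z gives the same grasp; the last joint's range is limited). The gripper opens to 91 mm and grips with 3 to 60 N. Pads are 32 mm wide; open, the fingers measure 118 mm over their backs; the gripper's body (76 mm by 178 mm) begins 60 mm behind the grasp point.
Start: joints at [-70.073, 18.312, 89.639, -0, 72.044, -1.146], TCP at [206.753, -536.56, 213.976] pointing down, gripper open.
Joint ranges: [-177.97, 177.97], [-48.28, 115.42], [12.27, 149.76], [-77.06, 257.06], [2.81, 150.46], [-146.56, 146.56]. Speed limits (degrees/s): [147.25, 147.25, 180, 180, 180, 180].

### API

Orientations are given as [roll, pitch, yaw] about the fixed x, y, z axes, in that order (R = Rz(yaw) Ry(pitch) Rx(roll)).
In Python, from workcell import env gives the robot as it stands.
- The arm moves only by the tool move_arm, never from a script. Its argument "plan" is a list of rows, each a list of 3 entries, a list of its own where there are three numbers: the shift along the world's x, y, z in cm, then the turn about the world's z in degrees, then the closure, from 0 (fully open) to 1 (shut). In form: [[[x, y, z], turn, claw], ...]. A call has 1 to 5 rows; each row shifts and turns the commanded pose from where the row before left it; what a row does not reach is not made up. A row lasts 1/10 s, in which the tool goes at most 50 mm and 8.59 degrees, less where a joint would pass 70% of its speed; a pose out of reach is approached as far as the arm can. A call is refused whole if a number of a shift passes 5 or a number of a turn 8.59, either way. A call with a gripper value outside its range is refused whole. The fingers move at their own pace and stop on an object; "squeeze" is the grip in N (left out, the last holds). Time passes only in rows, so rows that do not move let the fingers close. It gives the time, the measured TCP pose, the force, the opening and the grip force at its end, in the units of the state.
- env.state(): the state, without advancing time (a new reading comes with each control period).
- env.grab_frame(name): name is "scene" or "top" or "wrist"; returns a dict with "frame" (420x560x3 uint8, red, green, blue), "z_map" (420x560 float32, mm along the optical axis (not along the pixel's ray), 0 where there is no reading), "fovy" (degrees; the focal length in pixels is half the picture's height over the tangent of half this angle, whatever the lens; pixels are square), "cx", "cy" (the principal point, pixels), "position" and "orientation" of the camera in the world. Camera axes: x right, y down, z forward; pixel columns grow to the right and rows downward; lengths in mm; the calibration is good to about 2 mm. The wrist camera is an equidistant fisheye: a pixel r from the principal point sees the ray r / f radians off the axis. A picture is of the moment at which its call begins.
- env.job_done(): hands the job in; it is judged then, once.
Trained networks look in a picture, given as the dict that the camera call returned (one of the last four; its "shot" number tells which), for a name from the list of things; names that differ only in an ending like _2 or _b are one class to them, and where a whole thing is asked for, a point or a joint stands for the part that bears it (a point fixed in the world has none). Each returns a list of dicts, best first, with "score" (0 to 1); they miss things now and then, are a little off and sometimes report something else, mostly with a low value. They report only what shows in the picture. A call takes as long as a camera call.
- env.search_frame(picture, label): "point" ([column, row] in pixels, amid what is visible of it).
- env.landmark_of(picture, label): "point" ([column, row] in pixels: a listed point, or the origin of a listed thing).
The state is a dict: "time_s": time; "qpos": joint angles; "qvel": joint speeds; "effort": joint torques, N m; "ee_pos": TCP position; "ee_rot": TCP orientation; "force": force on the tool from outside, world axes, zero at the start; "torque": the same for the moment, N m; "gripper_width": finger opening in mm; "gripper_force": force on a finger pad.
Only numpy, scipy, OpenCV 4.12 (cv2) and the standard library are available. Lean on these libraries where they do the work, as an engineer would, in place of code of your own. Each camera call takes 0.05 s, during which the arm holds its last target. There are 200 camera calls.

## Working session

There is one attempt and no reset: what is moved stays moved. The work goes in short steps, Python scripts to look and compute and a tool call to move; the robot and the scene stay as the last step left them, time stands still between calls to the robot, and variables do not carry over. Pictures are saved under pics/ and viewed, at most 10 in all, crops included, and the job is handed in when it is done.

Besides the shell and the picture viewer there is one more tool, called after "Call:" by a JSON object that holds its "api" and its "payload". move_arm: Moves the arm, as the interface text tells. Its arguments: {"type":"object","properties":{"plan":{"type":"array","items":{"type":"array"}},"squeeze":{"type":"number"}},"required":["plan"]}

```bash
mkdir -p pics; ls
cat > h.py <<'E'
import numpy as np, cv2
from workcell import env
from scipy.spatial.transform import Rotation as Ro
def cam(p):
    o=np.array(p["orientation"],float)
    R=o if o.shape==(3,3) else Ro.from_euler('xyz',o,degrees=True).as_matrix()
    f=210/np.tan(np.radians(p["fovy"])/2)
    return np.array(p["position"],float),R,f
def ray(p,px,name):
    c,R,f=cam(p); u=np.array([px[0]-p["cx"],px[1]-p["cy"]],float)
    if name=="wrist":
        r=np.linalg.norm(u); t=r/f; d=np.array([*(u/max(r,1e-9)*np.sin(t)),np.cos(t)])
    else: d=np.array([*(u/f),1.]); d/=np.linalg.norm(d)
    return c,R@d,R
def depthpt(p,px,name):
    c,d,R=ray(p,px,name); z=p["z_map"][int(round(px[1])),int(round(px[0]))]
    return c+d*z/(d@R[:,2])
def tri(rays):
    A=np.zeros((3,3));b=np.zeros(3)
    for c,d,_ in rays:
        P=np.eye(3)-np.outer(d,d);A+=P;b+=P@c
    x=np.linalg.solve(A,b); return x,[float(np.linalg.norm((np.eye(3)-np.outer(d,d))@(x-c))) for c,d,_ in rays]
E
python3 - <<'E'
from h import *
np.set_printoptions(precision=1,suppress=True)
P={n:env.grab_frame(n) for n in("scene","top","wrist")}
for n,p in P.items():
    cv2.imwrite(f"pics/{n}0.png",p["frame"][:,:,::-1]); print(n,p["position"],p["orientation"],p["fovy"])
for l in["dock","key_grip","handle","button_face","tin","spice_jar","garlic"]:
    rs=[]
    for n,p in P.items():
        r=env.landmark_of(p,l)
        if r:
            px=r[0]["point"];print(l,n,np.array(px),round(r[0]["score"],2),depthpt(p,px,n) if 0<=px[0]<559 and 0<=px[1]<419 else "")
            if r[0]["score"]>.4: rs.append(ray(p,px,n))
    if len(rs)>1: print("  tri",*tri(rs))
print(env.state())
E
```

```text
pics
scene [-162.4  608.4  566. ] [-116.4    0.3 -125.7] 47.9829445682792
top [516.5  88.3 970.8] [-176.1    0.4  -91.2] 52.74047447879638
wrist [ 278.8 -507.3  383.6] [164.2   0.1 -68.9] 65.70646984690485
dock scene [349.2 262.8] 0.94 [440.2  12.4  32.6]
dock top [332.2 252.8] 0.9 [480.6 -27.6  11.8]
  tri [480.6 -28.8  -3.6] [0.8539058007757927, 0.8539058007757431]
key_grip scene [365.8 227.9] 0.64 [490.  -81.3  64.1]
key_grip top [365.6 248.3] 0.76 [490.7 -92.2  66. ]
  tri [493.1 -90.3  60.3] [3.954593736836561, 3.9545937368366024]
handle scene [332.5 229.3] 0.68 [452.3  52.6 119.8]
handle top [308.8 259.7] 0.78 [473.7  34.7 152.1]
  tri [472.1  32.7 104.8] [1.4570125725058145, 1.4570125725057108]
button_face scene [341.2 227.4] 0.45 [444.7  36.5 122.2]
button_face top [312.4 275.3] 0.39 [433.3  19.9  33.4]
tin scene [314.8 233.6] 0.79 [610.9 -33.9  10.9]
tin top [344.3 188.2] 0.82 [619.9 -51.   66.9]
  tri [631.5 -58.   -6. ] [5.3191377992160245, 5.319137799216184]
spice_jar scene [290.8 246.6] 0.59 [588.2  55.1  16.1]
spice_jar top [295.7 202.4] 0.83 [588.8  55.2 101.2]
  tri [595.7  50.9  11.2] [1.0900009061334919, 1.0900009061334124]
garlic scene [279.5 289.2] 0.67 [467.7 171.4  16.7]
garlic top [253.7 249.9] 0.92 [491.7 147.1  43.3]
  tri [491.7 152.   -5.6] [2.2490202736013023, 2.2490202736012064]
{'time_s': 1.2, 'qpos': array([-70.1,  18.3,  89.6,  -0. ,  72. ,  -1.1]), 'qvel': array([ 0. ,  0. , -0.1,  0.2, -0.1, -0.1]), 'effort': array([ -0. , -41.2, -23.2,   0.1,   0. ,   0. ]), 'ee_pos': array([ 206.7, -536.6,  214. ]), 'ee_rot': array([180. ,   0. ,  21.1]), 'force': array([-0.1,  0.1, -0.1]), 'torque': array([-0.,  0., -0.]), 'gripper_force': 0.0, 'gripper_width': 91.26449938091281}
```

View pics/top0.png

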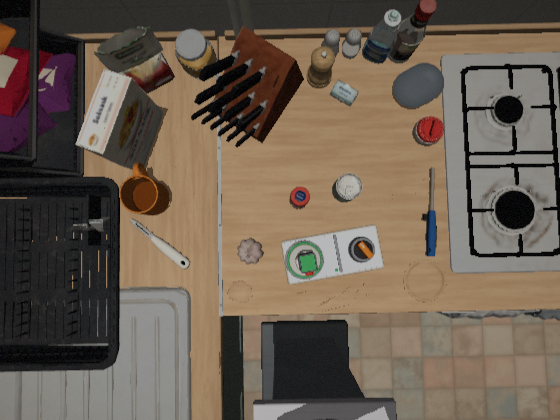

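View pics/scene0.png

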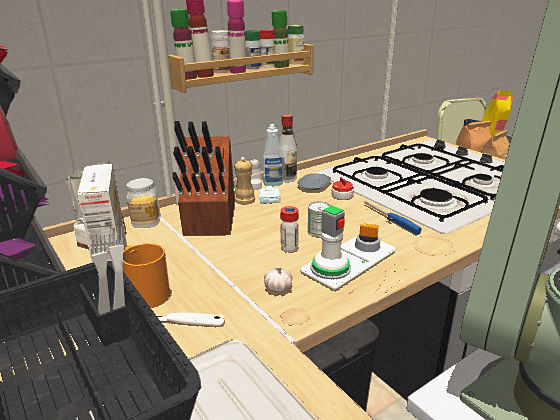

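The top view shows the dock at (333,255), its orange key at (366,249) and the green-capped handle at (308,261), with the red button on the robot side at (309,273). The jar (300,197), tin (348,187) and garlic (250,250) stand clear. I'll refine with depth and colour.

```bash
cat >> h.py <<'E'
def cloud(p,name):
    c,R,f=cam(p); v,u=np.mgrid[0:420,0:560]; z=p["z_map"]
    d=np.stack([(u-p["cx"])/f,(v-p["cy"])/f,np.ones_like(z)],-1)
    return c+(d*z[...,None])@R.T
E
python3 - <<'E'
from h import *
np.set_printoptions(precision=1,suppress=True)
for n in("top","scene"):
    p=env.grab_frame(n);X=cloud(p,n);hsv=cv2.cvtColor(p["frame"],cv2.COLOR_RGB2HSV);H,S,V=[hsv[...,i].astype(int) for i in range(3)]
    box=(X[...,0]>380)&(X[...,0]<560)&(X[...,1]>-170)&(X[...,1]<120)
    masks={"dock":box&(X[...,2]>8)&(X[...,2]<22)&(S<50)&(V>120),"cap":box&(X[...,2]>140)&(H>40)&(H<85)&(S>100),"capall":box&(X[...,2]>142),"key":box&(H>8)&(H<20)&(S>180)&(X[...,2]>62),"keyall":box&(H>8)&(H<20)&(S>180)&(X[...,2]>38),"red":box&((H<6)|(H>174))&(S>150)&(X[...,2]>60)}
    for k,m in masks.items():
        q=X[m]
        if len(q)<4: print(n,k,len(q));continue
        (c,s,a)=cv2.minAreaRect(q[:,:2].astype(np.float32)); print(n,k,len(q),np.array(c),np.array(s),round(a,1),"mean",q.mean(0),"z",np.percentile(q[:,2],[2,50,98]))
E
```

```text
top dock 2557 [477.5 -27.3] [ 98.7 219. ] 8.9 mean [479.5 -39.   13.9] z [ 9.8 13.9 18.9]
top cap 228 [489.5  50.4] [86.  35.7] 32.0 mean [468.3  37.5 159.1] z [148.6 152.  155. ]
top capall 1246 [487.7  49. ] [88.9 40. ] 29.5 mean [503.6  74.9 754.2] z [146.  970.8 970.8]
top key 113 [507.3 -10.7] [196.8  28.7] 76.4 mean [488.7 -77.9 131.8] z [ 63.2  68.2 970.8]
top keyall 128 [508.7 -11.1] [196.8  32.1] 76.2 mean [489.4 -78.9 122.3] z [ 42.3  67.9 970.8]
top red 26 [478.4  61.9] [92.  11.2] 41.7 mean [473.8  54.8 458.4] z [135.7 139.  970.8]
scene dock 1372 [477.  -24.6] [ 99.3 222.7] 9.0 mean [458.2 -15.7  15.3] z [ 9.2 15.6 21.2]
scene cap 104 [467.4  39.4] [31.5 30. ] 11.8 mean [466.7  40.3 153.9] z [152.3 153.9 155.4]
scene capall 225 [466.9  40.6] [35.7 35.9] 12.3 mean [462.6  43.9 150.5] z [142.5 151.7 155.2]
scene key 80 [487.6 -87.6] [38.4 15.9] 39.5 mean [485.1 -86.3  67.7] z [62.5 68.2 71. ]
scene keyall 205 [486.7 -86.8] [38.6 17.3] 32.9 mean [485.1 -85.1  59. ] z [44.6 59.2 70.8]
scene red 61 [447.3  37.8] [ 9.  16.7] 14.2 mean [445.8  38.8 132.5] z [123.2 132.5 139.6]
```

Call:
{"api": "move_arm", "payload": {"plan": [[[1.87,2.98,0],1.1,0],[[1.87,2.98,0],1.1,0],[[1.87,2.98,0],1.1,0],[[1.87,2.98,0],1.1,0],[[1.87,2.98,0],1.1,0]], "squeeze": 25}}

```text
time_s: 1.8
ee_pos: [300.8, -386.4, 214.1]
ee_rot: [180.0, -0.0, 26.6]
force: [0.7, 0.2, 0.7]
gripper_width: 91.4
gripper_force: 0.0
```

Call:
{"api": "move_arm", "payload": {"plan": [[[1.87,2.98,0],1.1,0],[[1.87,2.98,0],1.1,0],[[1.87,2.98,0],1.1,0],[[1.87,2.98,0],1.1,0],[[1.87,2.98,0],1.1,0]]}}

```text
time_s: 2.3
ee_pos: [394.4, -237.3, 214.2]
ee_rot: [180.0, -0.0, 32.1]
force: [-0.0, -0.0, 0.1]
gripper_width: 91.6
gripper_force: 0.0
```

Call:
{"api": "move_arm", "payload": {"plan": [[[1.87,2.98,0],1.1,0],[[1.87,2.98,0],1.1,0],[[1.87,2.98,0],1.1,0],[[1.87,2.98,0],1.1,0],[[1.87,2.98,0],1.1,0]]}}

```text
time_s: 2.8
ee_pos: [487.9, -88.2, 214.2]
ee_rot: [180.0, -0.0, 37.6]
force: [0.2, -0.8, 0.4]
gripper_width: 91.0
gripper_force: 0.0
```

```bash
cat >> h.py <<'E'
def wcloud(p):
    c,R,f=cam(p); v,u=np.mgrid[0:420,0:560].astype(float); u-=p["cx"];v-=p["cy"]; r=np.hypot(u,v)+1e-9;t=r/f;z=p["z_map"]
    d=np.stack([np.tan(t)*u/r,np.tan(t)*v/r,np.ones_like(t)],-1)
    return c+(d*z[...,None])@R.T
E
python3 - <<'E'
from h import *
np.set_printoptions(precision=1,suppress=True)
p=env.grab_frame("wrist");cv2.imwrite("pics/w1.png",p["frame"][:,:,::-1])
X=wcloud(p);hsv=cv2.cvtColor(p["frame"],cv2.COLOR_RGB2HSV);H,S,V=[hsv[...,i].astype(int) for i in range(3)]
ok=(p["z_map"]>0)&(X[...,0]>380)&(X[...,0]<560)&(X[...,1]>-170)&(X[...,1]<120)
for k,m in {"dock":ok&(X[...,2]>6)&(X[...,2]<22)&(S<50)&(V>120),"cap":ok&(X[...,2]>140)&(H>40)&(H<85)&(S>100),"key":ok&(H>8)&(H<20)&(S>180)&(X[...,2]>62),"red":ok&((H<6)|(H>174))&(S>150)&(X[...,2]>60)}.items():
    q=X[m]
    if len(q)>4:
        c,s,a=cv2.minAreaRect(q[:,:2].astype(np.float32));print(k,len(q),np.array(c),np.array(s),round(a,1),"z",np.percentile(q[:,2],[2,50,98]))
for l in["key_grip","handle","button_face","dock"]:
    r=env.landmark_of(p,l)
    if r:print(l,r[0],depthpt(p,r[0]["point"],"wrist"))
print(cam(p)[0])
E
```

```text
dock 8315 [478.8 -24.9] [ 99.6 219.4] 8.8 z [10.3 13.5 18.7]
cap 1287 [498.  -40.2] [ 64.7 199.5] 15.8 z [150.2 151.7 330.2]
key 49 [490.8 -83.1] [ 47.5 124.5] 34.0 z [ 66.7  68.4 327. ]
red 47 [495.5 -38.9] [  8.2 190.1] 33.6 z [134.7 136.5 315.5]
key_grip {'point': [279.2, 198.6], 'score': 0.72} [491.5 -84.8  67.5]
handle {'point': [157.7, 145.7], 'score': 0.97} [482.8  25.4 146.9]
button_face {'point': [135.2, 175.9], 'score': 0.44} [447.7  31.1 136.8]
dock {'point': [234.7, 163.1], 'score': 0.63} [483.9 -26.2  14.1]
[549.  -39.7 384.6]
```

View pics/w1.png

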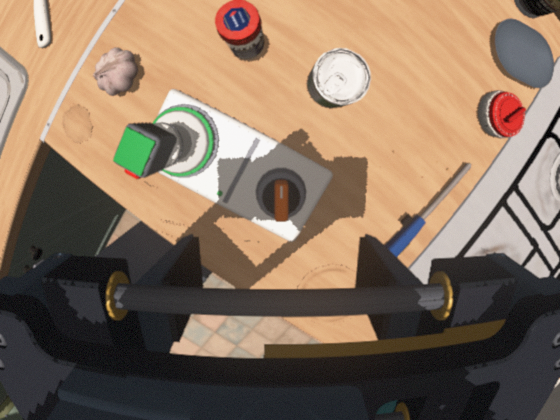

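The wrist view shows the key bar at (281,201), midway between the fingers and parallel to the pads. The handle is at (145,150), clear of them. I'll go down now.

Call:
{"api": "move_arm", "payload": {"plan": [[[0,-0.1,-4],0,0],[[0,0,-4],0,0],[[0,0,-4],0,0],[[0,0,-2.5],0,0],[[0,0,-2.2],0,0]]}}

```text
time_s: 3.55
ee_pos: [485.9, -91.7, 45.5]
ee_rot: [-179.9, 0.1, 37.5]
force: [1.4, 0.5, -0.9]
gripper_width: 91.2
gripper_force: 0.0
```

Call:
{"api": "move_arm", "payload": {"plan": [[[0,0,0],0,0.6],[[0,0,0],0,0.8],[[0,0,0],0,1],[[0,0,0],0,1],[[0,0,0],0,1]]}}

```text
time_s: 4.05
ee_pos: [487.9, -90.7, 48.0]
ee_rot: [179.9, -0.1, 37.6]
force: [0.1, 0.7, 0.6]
gripper_width: 54.2
gripper_force: 0.0
```

Call:
{"api": "move_arm", "payload": {"plan": [[[0,0,0],0,1],[[0,0,0],0,1],[[0,0,0],0,1]]}}

```text
time_s: 4.35
ee_pos: [487.3, -90.5, 47.1]
ee_rot: [180.0, -0.0, 37.6]
force: [0.2, 0.0, 0.3]
gripper_width: 29.6
gripper_force: 0.0
```

Call:
{"api": "move_arm", "payload": {"plan": [[[0,0,0],0,1],[[0,0,0],0,1],[[0,0,0],0,1],[[0,0,0],0,1]]}}

```text
time_s: 4.75
ee_pos: [487.7, -91.1, 47.0]
ee_rot: [179.9, -0.0, 37.6]
force: [1.2, -3.3, -1.3]
gripper_width: 13.7
gripper_force: 25.0
```

Call:
{"api": "move_arm", "payload": {"plan": [[[0,0,0],-5,1],[[0,0,0],-8,1],[[0,0,0],-8,1],[[0,0,0],-8,1],[[0,0,0],-8,1]]}}

```text
time_s: 5.25
ee_pos: [487.5, -90.4, 47.0]
ee_rot: [-180.0, -0.0, 0.2]
force: [1.3, -0.9, 0.0]
gripper_width: 13.7
gripper_force: 25.0
```

Call:
{"api": "move_arm", "payload": {"plan": [[[0,0,0],-6,1],[[0,0,0],-5,1],[[0,0,0],-4,1],[[0,0,0],-3,1],[[0,0,0],0,1]]}}

```text
time_s: 5.75
ee_pos: [487.6, -90.1, 47.0]
ee_rot: [-180.0, -0.0, -17.4]
force: [1.6, 1.6, -1.7]
gripper_width: 13.8
gripper_force: 25.0
```

```bash
python3 -c "
from h import *
s=env.state();print(s['ee_rot'],s['force'],s['torque'],s['qpos'])"
```

```text
[-1.79953491e+02 -1.68131804e-02 -1.74308489e+01] [ 1.56705584  1.64459722 -1.6878253 ] [ 0.23534484 -0.25121898  0.1071242 ] [-1.18299350e+01  2.12606449e+01  1.13019575e+02  6.23835783e-02
  4.56985250e+01  9.55573446e+01]
```

Call:
{"api": "move_arm", "payload": {"plan": [[[0,0,0],-1.5,1],[[0,0,0],-1,1],[[0,0,0],-0.5,1],[[0,0,0],0,1]]}}

```text
time_s: 6.15
ee_pos: [487.6, -90.1, 47.0]
ee_rot: [-180.0, -0.0, -20.4]
force: [3.2, 4.6, -0.2]
gripper_width: 14.2
gripper_force: 25.0
```

```bash
python3 -c "
from h import *
s=env.state();print(s['ee_rot'],s['force'],s['torque'])"
```

```text
[-1.79957927e+02 -2.00860778e-02 -2.04161016e+01] [ 3.21820154  4.60058132 -0.24730037] [ 0.91798412 -0.60777146  0.30258299]
```

Call:
{"api": "move_arm", "payload": {"plan": [[[0,0,0],-1.5,1],[[0,0,0],0,1],[[0,0,0],0,1]]}}

```text
time_s: 6.45
ee_pos: [487.6, -90.1, 47.0]
ee_rot: [-180.0, -0.0, -21.8]
force: [3.1, 4.9, -1.9]
gripper_width: 13.5
gripper_force: 25.1
```

```bash
python3 -c "
from h import *
s=env.state();print(s['ee_rot'],s['force'],s['torque'],s['gripper_width'])"
```

```text
[-1.79975128e+02 -2.02963445e-02 -2.18286433e+01] [ 3.06801752  4.91574325 -1.8815342 ] [ 0.93659672 -0.56965534  0.73745091] 13.53300016218428
```

Torque is 0.74 N m, so the key is at its stop. Now I'll let go.

Call:
{"api": "move_arm", "payload": {"plan": [[[0,0,0],0,0],[[0,0,0],0,0],[[0,0,0],0,0],[[0,0,0],0,0],[[0,0,0],0,0]]}}

```text
time_s: 6.95
ee_pos: [488.1, -91.3, 47.2]
ee_rot: [180.0, -0.1, -21.9]
force: [-0.2, -0.2, 0.3]
gripper_width: 50.7
gripper_force: 0.0
```

Call:
{"api": "move_arm", "payload": {"plan": [[[0,0,0],0,0],[[0,0,0],0,0],[[0,0,0],0,0],[[0,0,0],0,0]]}}

```text
time_s: 7.35
ee_pos: [487.4, -90.7, 47.0]
ee_rot: [180.0, -0.0, -21.9]
force: [-0.4, -0.0, -0.3]
gripper_width: 83.3
gripper_force: 0.0
```

Call:
{"api": "move_arm", "payload": {"plan": [[[0,0,4],0,0],[[0,0,5],0,0],[[0,0,5],0,0],[[0,0,4],0,0],[[0,0,0],0,0]]}}

```text
time_s: 7.85
ee_pos: [490.7, -91.3, 233.1]
ee_rot: [-179.9, -0.8, -21.9]
force: [0.2, 0.2, 0.5]
gripper_width: 91.4
gripper_force: 0.0
```

Run:
```python
from h import *
np.set_printoptions(precision=1,suppress=True)
p=env.grab_frame("wrist");cv2.imwrite("pics/w2.png",p["frame"][:,:,::-1]);print(env.state()["ee_pos"],env.state()["gripper_width"])
p=env.grab_frame("scene");X=cloud(p,"s");hsv=cv2.cvtColor(p["frame"],cv2.COLOR_RGB2HSV);H,S=[hsv[...,i].astype(int) for i in range(2)]
m=(p["z_map"]>0)&(abs(X[...,0]-487)<50)&(abs(X[...,1]+89)<50)&(H>8)&(H<20)&(S>180)&(X[...,2]>62)&(X[...,2]<75)
print(m.sum(),cv2.minAreaRect(X[m][:,:2].astype(np.float32)))
```

```text
[488.8 -90.9 229.9] 90.88841178676296
91 ((487.13427734375, -87.38240051269531), (39.04058837890625, 15.240209579467773), 34.83834457397461)
```

View pics/w2.png

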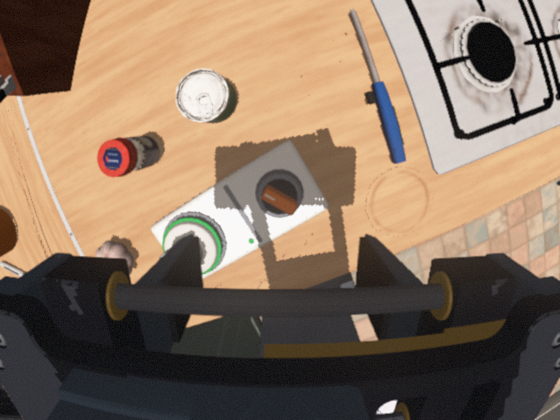

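The wrist view shows the key at (278,198) sprung back; the scene camera measures it at 35–38°, its rest angle. Next I'll go over the handle.

Call:
{"api": "move_arm", "payload": {"plan": [[[-0.13,0.86,0],8.05,0],[[-0.13,0.86,0],8.05,0],[[-0.13,0.86,0],8.05,0],[[-0.13,0.86,0],8.05,0],[[-0.13,0.86,0],8.05,0]]}}

```text
time_s: 8.45
ee_pos: [479.4, -47.1, 224.6]
ee_rot: [-179.9, 0.2, 18.7]
force: [0.5, -0.0, -0.5]
gripper_width: 91.5
gripper_force: 0.0
```

Call:
{"api": "move_arm", "payload": {"plan": [[[-0.13,0.86,0],8.05,0],[[-0.13,0.86,0],8.05,0],[[-0.13,0.86,0],8.05,0],[[-0.13,0.86,0],8.05,0],[[-0.13,0.86,0],8.05,0]]}}

```text
time_s: 8.95
ee_pos: [472.9, -4.2, 224.6]
ee_rot: [-179.8, 0.1, 58.9]
force: [-0.7, 0.2, -0.0]
gripper_width: 91.2
gripper_force: 0.0
```

Call:
{"api": "move_arm", "payload": {"plan": [[[-0.13,0.86,0],8.05,0],[[-0.13,0.86,0],8.05,0],[[-0.13,0.86,0],8.05,0],[[-0.13,0.86,0],8.05,0],[[-0.13,0.86,0],8.05,0]]}}

```text
time_s: 9.45
ee_pos: [466.4, 38.7, 224.7]
ee_rot: [-179.7, -0.0, 99.2]
force: [0.1, 0.3, -0.7]
gripper_width: 91.2
gripper_force: 0.0
```

Run:
```python
from h import *
np.set_printoptions(precision=1,suppress=True)
p=env.grab_frame("wrist");cv2.imwrite("pics/w3.png",p["frame"][:,:,::-1])
s=env.state();print(s["ee_pos"],s["ee_rot"],s["qpos"])
X=wcloud(p);hsv=cv2.cvtColor(p["frame"],cv2.COLOR_RGB2HSV);H,S=[hsv[...,i].astype(int) for i in range(2)]
ok=(p["z_map"]>0)&(np.hypot(X[...,0]-468,X[...,1]-39)<60)
for k,m in {"cap":ok&(X[...,2]>147)&(X[...,2]<160)&(H>40)&(H<85)&(S>100),"top":ok&(X[...,2]>148)&(X[...,2]<158),"red":ok&((H<6)|(H>174))&(S>150)&(X[...,2]>60)&(X[...,2]<150)}.items():
    q=X[m]
    if len(q)>4:
        c,t,a=cv2.minAreaRect(q[:,:2].astype(np.float32));print(k,len(q),np.array(c),np.array(t),round(a,1),"z",np.percentile(q[:,2],[2,50,98]))
```

```text
[466.1  39.7 224.7] [-179.7   -0.1   99.4] [  3.4   8.3 101.5   0.1  70.4  -6. ]
cap 775 [468.6  40.1] [28.2 25.9] 8.4 z [150.2 151.5 152.9]
top 1458 [468.3  40.4] [33.  31.7] 9.5 z [148.2 151.4 152.8]
red 93 [446.9  37.4] [ 4.3 13.9] 8.2 z [127.6 136.2 137.7]
```

View pics/w3.png

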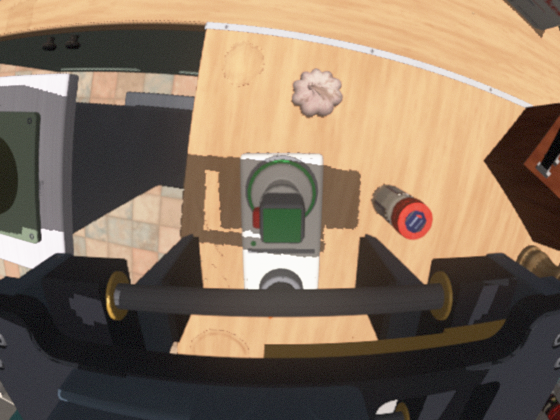

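Wrist view: the handle cap is at (282,222), centred between the fingers with square sides, and the red button is at (256,216) facing the left finger. I'll go down to button height and squeeze.

Call:
{"api": "move_arm", "payload": {"plan": [[[0.2,0.05,-2],-0.5,0],[[0,0,-3],0,0],[[0,0,-3],0,0],[[0,0,-2.4],0,0],[[0,0,-1.1],0,0.4]]}}

```text
time_s: 10.0
ee_pos: [467.0, 38.6, 108.5]
ee_rot: [-179.6, -0.0, 98.2]
force: [0.2, -0.1, -0.0]
gripper_width: 85.8
gripper_force: 0.0
```

Call:
{"api": "move_arm", "payload": {"plan": [[[0,0,0],0,1],[[0,0,0],0,1],[[0,0,0],0,1],[[0,0,0],0,1],[[0,0,0],0,1]], "squeeze": 40}}

```text
time_s: 10.5
ee_pos: [468.8, 38.8, 112.6]
ee_rot: [-179.9, 0.0, 98.3]
force: [-4.4, -0.9, 4.1]
gripper_width: 45.8
gripper_force: 2.1
```

Call:
{"api": "move_arm", "payload": {"plan": [[[0,0,0],0,1],[[0,0,0],0,1],[[0,0,0],0,1],[[0,0,0],0,1]]}}

```text
time_s: 10.9
ee_pos: [468.5, 38.8, 112.2]
ee_rot: [-179.9, 0.0, 98.4]
force: [-5.5, -1.4, 5.8]
gripper_width: 36.1
gripper_force: 39.9
```

Flush at 36 mm with 40 N grip. Now the pull.

Call:
{"api": "move_arm", "payload": {"plan": [[[0,0,0.5],0,1],[[0,0,0.8],0,1],[[0,0,0.8],0,1],[[0,0,0.8],0,1],[[0,0,0],0,1]]}}

```text
time_s: 11.4
ee_pos: [468.5, 38.8, 141.8]
ee_rot: [-179.9, -0.0, 98.3]
force: [-5.4, -0.7, -3.6]
gripper_width: 35.7
gripper_force: 39.9
```

Call:
{"api": "move_arm", "payload": {"plan": [[[0,0,0.6],0,1],[[0,0,0.6],0,1],[[0,0,0.6],0,1],[[0,0,0.6],0,1],[[0,0,0],0,1]]}}

```text
time_s: 11.9
ee_pos: [468.6, 38.8, 165.3]
ee_rot: [-179.9, -0.0, 98.3]
force: [-4.7, -1.0, -7.1]
gripper_width: 36.4
gripper_force: 39.9
```

Call:
{"api": "move_arm", "payload": {"plan": [[[0,0,0.8],0,1],[[0,0,0.8],0,1],[[0,0,0.8],0,1],[[0,0,0.8],0,1],[[0,0,0],0,1]]}}

```text
time_s: 12.4
ee_pos: [468.6, 38.8, 197.9]
ee_rot: [-179.9, -0.0, 98.3]
force: [-5.6, -1.0, -8.2]
gripper_width: 36.0
gripper_force: 39.9
```

Call:
{"api": "move_arm", "payload": {"plan": [[[0,0,0.5],0,1],[[0,0,0.4],0,1],[[0,0,0.3],0,1],[[0,0,0.2],0,1],[[0,0,0],0,1]]}}

```text
time_s: 12.9
ee_pos: [468.6, 38.8, 211.4]
ee_rot: [-179.9, -0.0, 98.3]
force: [-5.4, -0.8, -8.0]
gripper_width: 36.1
gripper_force: 39.9
```

Call:
{"api": "move_arm", "payload": {"plan": [[[0,0,0.1],0,1],[[0,0,0.1],0,1],[[0,0,0],0,1]]}}

```text
time_s: 13.2
ee_pos: [468.6, 38.8, 212.5]
ee_rot: [-179.8, -0.0, 98.3]
force: [-5.3, -0.7, -13.9]
gripper_width: 35.8
gripper_force: 39.9
```

Call:
{"api": "move_arm", "payload": {"plan": [[[0,0,0.1],0,1],[[0,0,0],0,1],[[0,0,0],0,1]]}}

```text
time_s: 13.5
ee_pos: [468.6, 38.8, 212.6]
ee_rot: [-179.8, -0.0, 98.3]
force: [-3.9, -0.4, -23.2]
gripper_width: 35.8
gripper_force: 39.9
```

Run:
```python
from h import *
np.set_printoptions(precision=1,suppress=True)
p=env.grab_frame("scene");X=cloud(p,"s")
cv2.imwrite("pics/s4.png",cv2.resize(p["frame"][100:310,210:490,::-1],None,fx=2.8,fy=2.8))
hsv=cv2.cvtColor(p["frame"],cv2.COLOR_RGB2HSV);H,S=[hsv[...,i].astype(int) for i in range(2)]
m=(p["z_map"]>0)&(np.hypot(X[...,0]-468,X[...,1]-39)<40)&(H>40)&(H<85)&(S>100)&(X[...,2]>140)
print(m.sum(),np.percentile(X[m][:,2],[2,50,98]));s=env.state();print(s["ee_pos"],s["force"],s["gripper_width"],s["time_s"])
```

```text
63 [251.5 254.1 255.1]
[468.6  38.9 212.6] [ -4.7  -0.7 -23.3] 36.12436029999104 13.55
```

View pics/s4.png

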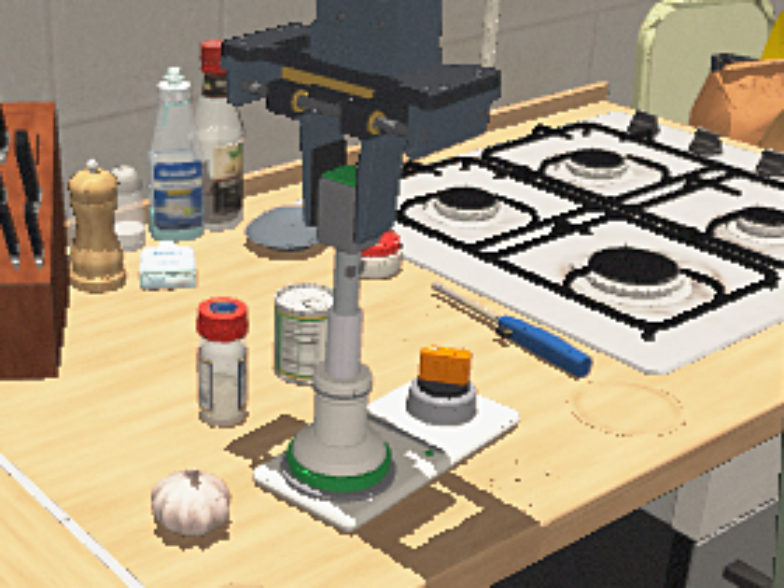

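The crop shows both tubes out (345,300 and 345,345) and the handle held at (340,205). Its cap is 100 mm higher than at the start, and the key, tin, jar and garlic are all in place.

```bash
python3 -c "
from h import *
print(env.job_done())"
```

```text
the job is handed in; nothing more can be done
None
```

The key was turned to its stop and sprang back by itself. The handle was then pulled up to its second stop with both tubes fully out, and the job was handed in with the gripper still holding it there; the tin, jar and garlic were not touched.

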